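Sort excavated pottery pieces into the type trays

ROBOT

A 6-joint arm with a two-finger parallel gripper is mounted at the origin on the work surface. World frame = base frame: x ahead of the robot, y to its left, z up, the work surface at z = 0. Lengths are in m, angles in rad, forces in N, time in s.
With the tool pointing down it reaches from about 0.225 to 0.875 m from the base axis. Payload 3.4 kg.
Tool frame: the origin (TCP) lies at the very end of the fingers, on their centre line; the grasp point (between the pads) lies 19 mm behind it (manip.hold_point_z is the distance from the TCP to the grasp point, in m); z points along the fingers, y is the line along which they close (so a half turn about z gives the same grasp; the last joint's range is limited). The gripper opens to 85 mm and grips with 20 to 120 N. Pads are 22 mm wide; open, the fingers measure 114 mm over their backs; the gripper's body (76 mm by 85 mm) begins 54 mm behind the grasp point. The pads swing forward as they close: fully open they stand 13 mm farther back than shut.
Start: joints at [-1.332, 0.276, 1.505, -0, 1.361, -0.121], TCP at [0.202, -0.538, 0.231] pointing down, gripper open.
Joint ranges: [-2.89, 2.89], [-0.75, 2.08], [0.22, 2.7], [-1.18, 4.32], [0.11, 2.71], [-2.7, 2.7]. Speed limits (rad/s): [2.57, 2.57, 3.14, 3.14, 3.14, 3.14].

INTERFACE

Orientations are given as a unit quaternion [w, x, y, z].
In Python, from rig import readout, viewer, order, manip gives the robot as it stands. The module is installed in compiled form; this text tells all that it offers.
- The arm moves only by the tool send_rows, never from a script. Its arguments are lists of equal length, an entry for each row: "xyz": the shift along the world's x, y, z in m, a list of three; "delta_rot": the turn, a rotation vector about the world's x, y, z in degrees, a list of three. In form: {"xyz": [[tx, ty, tz], ...], "delta_rot": [[wx, wy, wz], ...]}. A call has 1 to 12 rows; each row shifts and turns the commanded pose from where the row before left it; what a row does not reach is not made up. A row lasts 1/10 s, in which the tool goes at most 50 mm and 8.59 degrees, less where a joint would pass 70% of its speed; a pose out of reach is approached as far as the arm can. A call with a gripper value outside its range is refused whole. "gripper" is the finger opening in m, from 0 to 0.0854, set as the call begins (left out, the last holds). The fingers move at their own pace and stop on an object; "force" is the grip in N (left out, the last holds). Time passes only in rows, so rows that do not move let the fingers close. It gives the time, the measured TCP pose, the force, the opening and the grip force at its end, in the units of the state.
- readout.get_state(): the state, without advancing time (a new reading comes with each control period).
- viewer.get_image(name): name is "side" or "top"; returns a dict with "color" (480x640x3 uint8, red, green, blue), "depth" (480x640 float32, m along the optical axis (not along the pixel's ray), 0 where there is no reading), "K" (3x3 intrinsics, pixels), "camera_from_world" (4x4, takes a point from world to camera coordinates). Camera axes: x right, y up, looking along -z (the intrinsics and any distortion apply to the point x, -y, -z); pixel columns grow to the right and rows downward; lengths in m; the calibration is good to about 2 mm. A picture is of the moment at which its call begins.
- order.sign_off(): hands the job in; it is judged then, once.
The state is a dict: "clock": time; "qpos": joint angles; "qd": joint speeds; "effort": joint torques, N m; "position": TCP position; "ee_rot": TCP orientation; "contact_force": force on the tool from outside, world axes, zero at the start; "moment": the same for the moment, N m; "width": finger opening in m; "gripper_force": force on a finger pad.
Only numpy, scipy, OpenCV 4.12 (cv2) and the standard library are available. Lean on these libraries where they do the work, as an engineer would, in place of code of your own. Each camera call takes 0.05 s, during which the arm holds its last target. There are 200 camera calls.

TASK

Sort the five loose clay pieces on the near side of the table into the three card trays by kind: each tray shows its kind by the specimen fixed on the ledge at its far end (jug handles, flanged roof tiles, pot base). Set every piece down gently, never dropping it, so that it lies the same way up as now, flat on the tray's floor, with pieces that share a tray side by side and not on top of one another. Leave the tape dispenser and the glue bottle where they stand.

Things in the scene. Friction and masses are not known exactly. Their poses are not given: they have to be found in the camera images.
- handle_a: Starts flat on the table, any yaw; origin: centre of underside, z up. Clay, under 130 g. Jug handle piece: C-shaped round bar 18 mm thick, 74 mm long in x, lying on its side. Bar ends at x = +/-28, y = -18 mm, with small wall stubs to y = -24; the bar's centre line arches to its straight 20 mm crest at x = 0, y = +16 mm; the loop is open towards -y. Easy grip: the bar at its crest, closing along y (18 mm).
- handle_b: Starts flat on the table, any yaw; origin: centre of underside, z up. Clay, under 130 g. Jug handle piece: C-shaped round bar 16 mm thick, 68 mm long in x, lying on its side. Bar ends at x = +/-26, y = -18 mm, with small wall stubs to y = -24; the bar's centre line arches to its straight 20 mm crest at x = 0, y = +16 mm; the loop is open towards -y. Easy grip: the bar at its crest, closing along y (16 mm).
- tile_a: Starts flat on the table, any yaw; origin: centre of underside, z up. Clay, under 130 g. Flanged roof tile piece: slab 56 (x) x 44 (y) x 12 mm, with a raised flange 10 mm wide, 22 mm high along its +y edge; +x end ragged (up to 7 mm more). Origin at the slab's middle. Easy grip: across the 44 mm width, closing along y.
- tile_b: Starts flat on the table, any yaw; origin: centre of underside, z up. Clay, under 130 g. Flanged roof tile piece: slab 48 (x) x 38 (y) x 12 mm, with a raised flange 10 mm wide, 22 mm high along its +y edge; +x end ragged (up to 7 mm more). Origin at the slab's middle. Easy grip: across the 38 mm width, closing along y.
- pot_base: Starts flat on the table, any yaw; origin: centre of underside, z up. Clay, under 130 g. Base of a small pot, lying foot up: a round disc 54 mm across and 13 mm thick at its edge, with a foot-ring 38 mm across standing on it, 23 mm high in all. Origin on its axis. Easiest grip: across the disc's edge (54 mm), any direction.
- tray_handles: White card tray, fixed, open on top: inside 165 (x) x 130 (y) mm, floor 3 mm thick, walls 3 mm thick, 20 mm high. Origin: tray centre at table level, z up. On its +x side a card ledge (x = 85 to 137 mm, 136 mm wide, 20 mm high) carries the type specimen, a small C-shaped jug handle, fixed, up to 16 mm above the ledge. Place for handle_a and handle_b.
- tray_tiles: White card tray, fixed, open on top: inside 165 (x) x 130 (y) mm, floor 3 mm thick, walls 3 mm thick, 20 mm high. Origin: tray centre at table level, z up. On its +x side a card ledge (x = 85 to 137 mm, 136 mm wide, 20 mm high) carries the type specimen, a small flanged tile piece, fixed, up to 16 mm above the ledge. Place for tile_a and tile_b.
- tray_bases: White card tray, fixed, open on top: inside 165 (x) x 130 (y) mm, floor 3 mm thick, walls 3 mm thick, 20 mm high. Origin: tray centre at table level, z up. On its +x side a card ledge (x = 85 to 137 mm, 136 mm wide, 20 mm high) carries the type specimen, a small round pot base with foot-ring, fixed, up to 16 mm above the ledge. Place for pot_base.
- tape_dispenser: Blue desk tape dispenser, 150 x 62 mm, about 95 mm high, standing beside the trays. Bystander. Origin at the centre of its underside, x along its length.
- glue_bottle: White glue bottle with yellow cap, 48 mm across, 100 mm high, standing beside the trays. Bystander. Origin at the centre of its underside.

How it is judged:
At the end, for the whole second after the job is handed in: Each piece lies on the floor of its kind's tray: within 70 mm (x) and 55 mm (y) of the tray centre, underside below 8 mm (floor at 3 mm), same way up, level to 0.2 rad, at rest (0.02 m/s, 0.2 rad/s). None dropped over 40 mm; dispenser and bottle moved under 20 mm, not tipped (x of handle_a in the frame of tray_handles between -0.07 and 0.07 m and y of handle_a in the frame of tray_handles between -0.055 and 0.055 m and z of handle_a in the frame of tray_handles between -0.002 and 0.008 m and angle between each of handle_a, handle_b, tile_a, tile_b, pot_base's own z axis and vertical below 0.2 rad and linear speed of each of handle_a, handle_b, tile_a, tile_b, pot_base below 0.02 m/s and angular speed of each of handle_a, handle_b, tile_a, tile_b, pot_base below 0.2 rad/s and x of handle_b in the frame of tray_handles between -0.07 and 0.07 m and y of handle_b in the frame of tray_handles between -0.055 and 0.055 m and z of handle_b in the frame of tray_handles between -0.002 and 0.008 m and x of tile_a in the frame of tray_tiles between -0.07 and 0.07 m and y of tile_a in the frame of tray_tiles between -0.055 and 0.055 m and z of tile_a in the frame of tray_tiles between -0.002 and 0.008 m and x of tile_b in the frame of tray_tiles between -0.07 and 0.07 m and y of tile_b in the frame of tray_tiles between -0.055 and 0.055 m and z of tile_b in the frame of tray_tiles between -0.002 and 0.008 m and x of pot_base in the frame of tray_bases between -0.07 and 0.07 m and y of pot_base in the frame of tray_bases between -0.055 and 0.055 m and z of pot_base in the frame of tray_bases between -0.002 and 0.008 m); the robot touches nothing.
It fails at once if a piece is dropped (falls freely from more than about 40 mm) ((linear speed of handle_a above 0.9 m/s and contact force between handle_a and the fingers below 0.01 N) or (linear speed of handle_b above 0.9 m/s and contact force between handle_b and the fingers below 0.01 N) or (linear speed of tile_a above 0.9 m/s and contact force between tile_a and the fingers below 0.01 N) or (linear speed of tile_b above 0.9 m/s and contact force between tile_b and the fingers below 0.01 N) or (linear speed of pot_base above 0.9 m/s and contact force between pot_base and the fingers below 0.01 N)).
It fails at once if the tape dispenser is pushed more than 20 mm or tipped (distance of tape_dispenser from where it was at the start of the episode above 0.02 m or angle between tape_dispenser's own z axis and vertical above 0.3 rad).
It fails at once if the glue bottle is pushed more than 20 mm or tipped (distance of glue_bottle from where it was at the start of the episode above 0.02 m or angle between glue_bottle's own z axis and vertical above 0.3 rad).
It also fails if it takes over 120 s, if anything falls off the work surface, if the arm or the gripper's body presses on something with over 40 N, if the wrist force passes 120 N, or if a joint passes its speed limit or range.

## Working session

There is one attempt and no reset: what is moved stays moved. The work goes in short steps, Python scripts to look and compute and a tool call to move; the robot and the scene stay as the last step left them, time stands still between calls to the robot, and variables do not carry over. Pictures are saved under pics/ and viewed, at most 14 in all, crops included, and the job is handed in when it is done.

Besides the shell and the picture viewer there is one more tool, called after "Request:" as a command line: name --argument value ..., lists and objects as JSON in quotes. send_rows: Moves the arm, as the interface text tells. Its arguments: {"type":"object","properties":{"xyz":{"type":"array"},"delta_rot":{"type":"array"},"gripper":{"type":"number"},"force":{"type":"number"}},"required":["xyz","delta_rot"]}

```bash
mkdir -p pics; cat > h.py <<'E'
import numpy as np, cv2
from rig import readout, viewer, order, manip
def get(n):
    d=viewer.get_image(n); return d
def save(d,f): cv2.imwrite(f,d["color"][:,:,::-1])
def cloud(d):
    # world points from depth, per pixel
    K=d["K"]; v,u=np.mgrid[0:480,0:640]; z=d["depth"]
    x=(u-K[0,2])/K[0,0]*z; y=(v-K[1,2])/K[1,1]*z
    P=np.stack([x,-y,-z,np.ones_like(z)],-1)
    return (P@np.linalg.inv(d["camera_from_world"]).T)[...,:3]
E
python3 - <<'E'
from h import *
for n in("top","side"):
    d=get(n); save(d,f"pics/{n}0.png"); np.savez(f"{n}0.npz",**d); print(n,np.linalg.inv(d["camera_from_world"]).round(3).tolist(),d["K"].tolist())
print(readout.get_state(),manip.hold_point_z)
E
```

```text
top [[-0.008, 0.992, -0.124, 0.396], [-1.0, -0.006, 0.018, 0.02], [0.017, 0.124, 0.992, 1.071], [0.0, 0.0, 0.0, 1.0]] [[461.3649287231982, 0.0, 316.63405463864774], [0.0, 461.3649287231982, 243.4959187756329], [0.0, 0.0, 1.0]]
side [[-0.991, 0.091, -0.101, 0.416], [-0.135, -0.535, 0.834, 0.851], [0.022, 0.84, 0.542, 0.585], [0.0, 0.0, 0.0, 1.0]] [[447.06408986499093, 0.0, 319.2402936091353], [0.0, 447.06408986499093, 242.74192764781145], [0.0, 0.0, 1.0]]
{'clock': 0.1, 'qpos': array([-1.33199860e+00,  2.76532786e-01,  1.50600754e+00, -3.35076462e-05,
        1.36069039e+00, -1.20993375e-01]), 'qd': array([ 0.00134725, -0.00109562, -0.00445974, -0.0015335 ,  0.00150015,
       -0.00085614]), 'effort': array([ 1.62722874e-03, -4.17698622e+01, -2.46404260e+01,  6.30248041e-05,
        5.80124746e-03,  6.18817296e-06]), 'position': array([ 0.20232086, -0.5377291 ,  0.23052522]), 'ee_rot': array([-8.16643774e-04,  9.83861429e-01,  1.78930203e-01, -6.45687829e-05]), 'contact_force': array([-0.40324346,  0.48009053, -0.45129122]), 'moment': array([-0.00991141, -0.02297813, -0.05645046]), 'gripper_force': 0.0, 'width': 0.0854594094012799} 0.0187
```

View pics/top0.png

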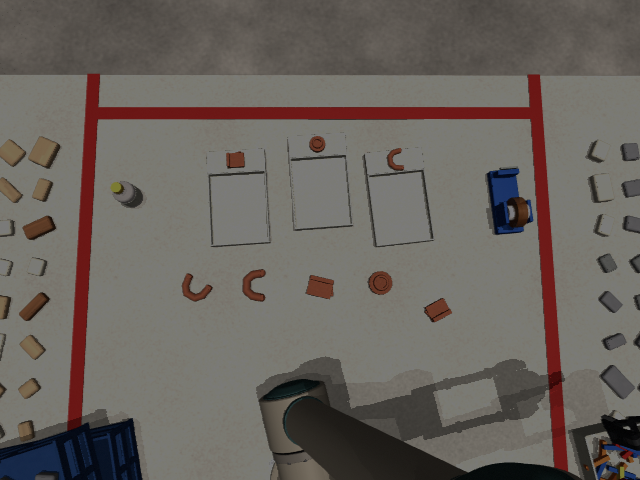

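View pics/side0.png

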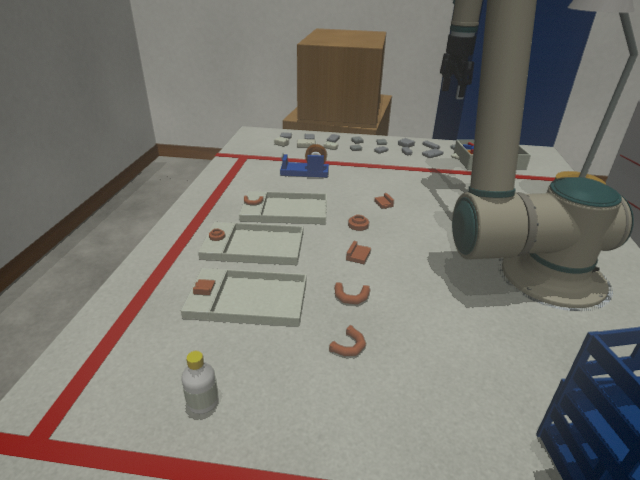

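Top view: trays are tiles (238,208), bases (320,193), handles (400,208). Pieces are handles (197,287) and (255,285), tiles (320,287) and (438,310), and the pot base (380,283). The bottle (127,193) and dispenser (510,205) stand outside the trays.

```bash
cat > m.py <<'E'
from h import *
def pieces(d, rows=(120,340), cols=(150,480)):
    P=cloud(d); c=d["color"].astype(int)
    m=((c[...,0]-c[...,2])>35)&(c[...,0]>60); m=m.astype(np.uint8)
    m[:rows[0]]=0;m[rows[1]:]=0;m[:,:cols[0]]=0;m[:,cols[1]:]=0
    n,l,s,ce=cv2.connectedComponentsWithStats(m)
    out=[]
    for i in range(1,n):
        if s[i,4]<80: continue
        p=P[l==i]; out.append((ce[i],s[i,4],p))
    return out
if __name__=="__main__":
    import sys
    d=dict(np.load("top0.npz")) if len(sys.argv)<2 else get("top")
    for ce,a,p in pieces(d):
        r=cv2.minAreaRect((p[:,:2]*1000).astype(np.float32))
        print(ce.round(),a,"mean",(p.mean(0)*1000).round(),"zmax",(np.percentile(p[:,2],95)*1000).round(),"rect",np.round(r[0]),np.round(r[1]),round(r[2],1),"hi", (p[p[:,2]>0.017].mean(0)*1000).round())
E
python3 m.py
python3 - <<'E'
from h import *
d=dict(np.load("top0.npz")); P=cloud(d)
print("table z",P[260,150:480:60,2].round(4))
# tray corners px (outer rim, approx)
for n,c in dict(tiles=[(211,176),(266,174),(269,242),(213,244)],bases=[(292,159),(346,156),(351,226),(295,229)],handles=[(367,174),(424,171),(432,240),(374,245)]).items():
    print(n,[(P[v,u]*1000).round().tolist() for u,v in c])
im=d["color"][125:330,150:480]; cv2.imwrite("pics/c1.png",cv2.resize(im[:,:,::-1],None,fx=2.4,fy=2.4,interpolation=cv2.INTER_CUBIC))
E
```

```text
[317. 143.] 177 mean [760.  -1.  37.] zmax 37.0 rect [588.   1.] [ 33. 385.] 89.3 hi [760.  -1.  37.]
[394. 159.] 148 mean [ 723. -181.   30.] zmax 33.0 rect [ 723. -182.] [49. 32.] 7.3 hi [ 723. -181.   30.]
[235. 159.] 236 mean [725. 190.  28.] zmax 34.0 rect [727. 191.] [37. 39.] 1.9 hi [725. 190.  28.]
[252. 285.] 346 mean [434. 148.  19.] zmax 20.0 rect [432.  95.] [151.  68.] 88.3 hi [434. 147.  27.]
[380. 282.] 393 mean [ 437. -142.   23.] zmax 23.0 rect [420. -74.] [ 51. 195.] 14.1 hi [ 437. -140.   53.]
[194. 290.] 297 mean [424. 280.  21.] zmax 18.0 rect [402. 167.] [289.  55.] 76.9 hi [424. 264.  66.]
[320. 287.] 459 mean [428.  -5.  20.] zmax 22.0 rect [424.  -5.] [58. 59.] 85.8 hi [444.  -8.  54.]
[438. 310.] 333 mean [ 374. -273.   13.] zmax 23.0 rect [ 374. -273.] [37. 51.] 27.8 hi [ 362. -280.   21.]
table z [-0.0006 -0.0004 -0.0012 -0.0009 -0.0018  0.0023]
tiles [[691.0, 250.0, 4.0], [696.0, 120.0, 3.0], [532.0, 112.0, 13.0], [530.0, 243.0, -1.0]]
bases [[730.0, 58.0, 12.0], [734.0, -69.0, 21.0], [570.0, -80.0, 2.0], [561.0, 51.0, 19.0]]
handles [[692.0, -118.0, 16.0], [697.0, -252.0, 21.0], [535.0, -267.0, 10.0], [525.0, -133.0, -0.0]]
```

View pics/c1.png

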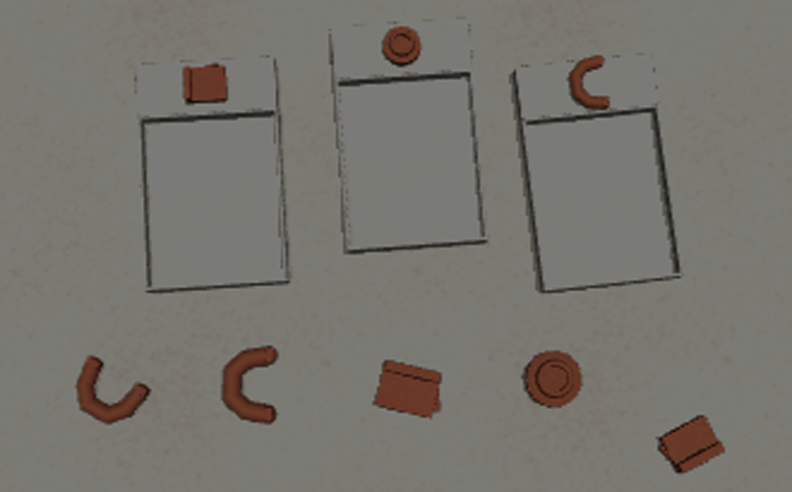

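```bash
cat > ray.py <<'E'
from h import *
def ray(d,uv,z):
    K=d["K"]; T=np.linalg.inv(d["camera_from_world"]); uv=np.asarray(uv,float)
    r=np.c_[(uv[:,0]-K[0,2])/K[0,0],-(uv[:,1]-K[1,2])/K[1,1],-np.ones(len(uv))]@T[:3,:3].T
    return (T[:3,3]+r*((z-T[2,3])/r[:,2])[:,None])[:,:2]
def masks(d):
    c=cv2.GaussianBlur(d["color"],(3,3),0).astype(int)
    m=((c[...,0]-c[...,2])>35).astype(np.uint8); m[:120]=0;m[340:]=0;m[:,:150]=0;m[:,480:]=0
    cs,_=cv2.findContours(m,cv2.RETR_EXTERNAL,cv2.CHAIN_APPROX_NONE)
    return [c for c in cs if cv2.contourArea(c)>80]
E
python3 - <<'E'
from ray import *
d=dict(np.load("top0.npz"))
for c in masks(d):
    w=ray(d,c[:,0],0.011)*1000
    r=cv2.minAreaRect(w.astype(np.float32)); M=np.zeros((480,640),np.uint8); cv2.drawContours(M,[c],-1,1,-1)
    v,u=np.nonzero(M); cen=(ray(d,np.c_[u,v],.011)*1000).mean(0)
    print(c[:,0].mean(0).round(),"cen",cen.round(),"rect",np.round(r[0]),np.round(r[1]),round(r[2],1),"corners",cv2.boxPoints(r).round().tolist())
    
for n,c in dict(tiles=[(209.5,174.5),(264.5,172),(270,242.5),(212,246)],bases=[(291,159.5),(346,156),(352,225.5),(294.5,229.5)],handles=[(369,175.5),(423.5,171),(433,240),(375,246)]).items():
    q=ray(d,c,0.02)*1000; print(n,q.round().tolist(),q.mean(0).round())
E
```

```text
[438. 310.] cen [ 374. -274.] rect [ 373. -274.] [40. 52.] 29.7 corners [[343.0, -261.0], [368.0, -306.0], [403.0, -286.0], [377.0, -241.0]]
[320. 287.] cen [428.  -6.] rect [428.  -7.] [59. 44.] 76.6 corners [[400.0, -30.0], [443.0, -41.0], [456.0, 17.0], [414.0, 27.0]]
[194. 289.] cen [424. 283.] rect [426. 282.] [65. 47.] 60.2 corners [[390.0, 266.0], [430.0, 242.0], [463.0, 299.0], [422.0, 322.0]]
[380. 282.] cen [ 437. -144.] rect [ 438. -143.] [51. 50.] 89.6 corners [[413.0, -169.0], [463.0, -169.0], [464.0, -118.0], [413.0, -118.0]]
[253. 285.] cen [434. 149.] rect [434. 147.] [47. 69.] 88.1 corners [[399.0, 125.0], [468.0, 122.0], [469.0, 170.0], [401.0, 172.0]]
[235. 159.] cen [730. 193.] rect [730. 194.] [34. 40.] 0.7 corners [[713.0, 214.0], [714.0, 174.0], [748.0, 174.0], [747.0, 214.0]]
[395. 159.] cen [ 729. -185.] rect [ 729. -186.] [52. 33.] 7.0 corners [[702.0, -173.0], [706.0, -205.0], [757.0, -199.0], [753.0, -166.0]]
[317. 143.] cen [769.  -1.] rect [769.  -1.] [33. 35.] 89.6 corners [[752.0, -18.0], [787.0, -18.0], [787.0, 15.0], [752.0, 16.0]]
tiles [[691.0, 250.0], [696.0, 122.0], [530.0, 109.0], [523.0, 241.0]] [610. 180.]
bases [[726.0, 60.0], [734.0, -69.0], [569.0, -80.0], [560.0, 52.0]] [647.  -9.]
handles [[687.0, -122.0], [697.0, -251.0], [534.0, -267.0], [521.0, -132.0]] [ 610. -193.]
```

Start with the right-hand tile. It lies at about (374,-274), with a closing angle of 30°.

Request:
send_rows --xyz '[[0.014,0.022,-0.01],[0.014,0.022,-0.01],[0.014,0.022,-0.01],[0.014,0.022,-0.01],[0.014,0.022,-0.01],[0.014,0.022,-0.01],[0.014,0.022,-0.01],[0.014,0.022,-0.01],[0.014,0.022,-0.01],[0.014,0.022,-0.01],[0.014,0.022,-0.01],[0.018,0.022,-0.01]]' --delta_rot '[[0,0,8.25],[0,0,8.25],[0,0,8.25],[0,0,8.25],[0,0,8.25],[0,0,8.25],[0,0,8.25],[0,0,8.25],[0,0,8.25],[0,0,8.25],[0,0,8.25],[0,0,8.25]]' --gripper 0.06 --force 30

```text
clock: 1.3
position: [0.3744, -0.273, 0.1107]
ee_rot: [-0.0, 0.501, 0.866, 0.0]
contact_force: [0.1, 0.5, -0.2]
width: 0.0598
gripper_force: 0.0
```

Request:
send_rows --xyz '[[0,-0.001,-0.03],[0,0,-0.03],[0,0,-0.025],[0,0,-0.01],[0,0,-0.007],[0,0,-0.004],[0,0,0]]' --delta_rot '[[0,0,0],[0,0,0],[0,0,0],[0,0,0],[0,0,0],[0,0,0],[0,0,0]]'

```text
clock: 2.0
position: [0.3747, -0.2756, 0.0056]
ee_rot: [0.0, 0.503, 0.864, -0.0]
contact_force: [-0.6, 0.5, -0.2]
width: 0.0601
gripper_force: 0.0
```

```bash
python3 - <<'E'
from h import *
d=get("side"); c=d["color"][150:270,320:480]; cv2.imwrite("pics/s1.png",cv2.resize(c[:,:,::-1],None,fx=4,fy=4,interpolation=cv2.INTER_CUBIC))
E
```

```text
(no output)
```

View pics/s1.png

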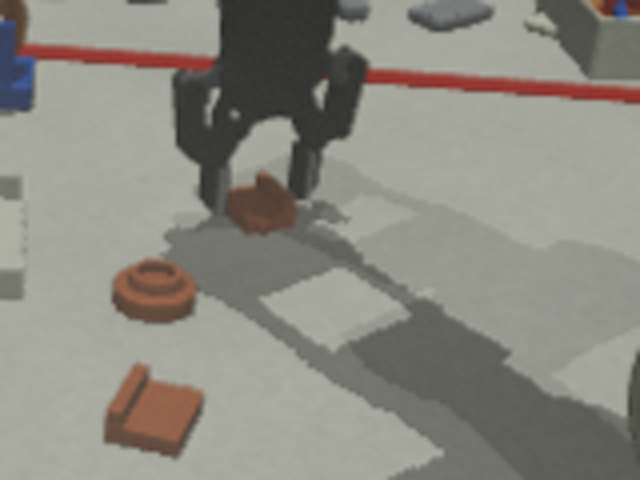

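The fingers straddle the tile, about (265,205) in the crop. Lower slightly and close.

Request:
send_rows --xyz '[[0,0,-0.0015],[0,0,0],[0,0,0],[0,0,0],[0,0,0],[0,0,0],[0,0,0],[0,0,0]]' --delta_rot '[[0,0,0],[0,0,0],[0,0,0],[0,0,0],[0,0,0],[0,0,0],[0,0,0],[0,0,0]]' --gripper 0.0 --force 40

```text
clock: 2.85
position: [0.3748, -0.2758, 0.0047]
ee_rot: [0.001, 0.503, 0.864, -0.0]
contact_force: [-1.2, 0.1, 5.8]
width: 0.0372
gripper_force: 39.9
```

Request:
send_rows --xyz '[[0,0,0.01],[0,0,0.025],[0,0,0.025],[0.01,0.015,0.015],[0.02,0.035,0],[0.02,0.035,0],[0.02,0.035,0],[0.02,0.035,0],[0.02,0.035,0],[0.02,0.035,0],[0.02,0.035,0],[0.02,0.035,0]]' --delta_rot '[[0,0,0],[0,0,0],[0,0,0],[0,0,5],[0,0,5],[0,0,5],[0,0,5],[0,0,5],[0,0,5],[0,0,5],[0,0,5],[0,0,5]]'

```text
clock: 4.05
position: [0.545, 0.0215, 0.0795]
ee_rot: [0.0, 0.132, 0.991, 0.0]
contact_force: [0.4, -0.2, -0.2]
width: 0.0368
gripper_force: 40.1
```

Request:
send_rows --xyz '[[0.02,0.035,0],[0.02,0.035,0],[0.02,0.035,0],[0.02,0.03,0],[0.02,0.025,0],[0.005,0.003,0],[0,0,0]]' --delta_rot '[[0,0,5],[0,0,5],[0,0,5],[0,0,3],[0,0,0],[0,0,0],[0,0,0]]'

```text
clock: 4.75
position: [0.6497, 0.1834, 0.0788]
ee_rot: [-0.0, -0.024, 1.0, -0.0]
contact_force: [-0.5, -1.0, -0.8]
width: 0.0366
gripper_force: 40.1
```

Request:
send_rows --xyz '[[0,0,-0.02],[0,0,-0.025],[0,0,-0.015],[0,0,-0.006],[0,0,-0.003],[0,0,-0.001],[0,0,0],[0,0,0]]' --delta_rot '[[0,0,0],[0,0,0],[0,0,0],[0,0,0],[0,0,0],[0,0,0],[0,0,0],[0,0,0]]'

```text
clock: 5.55
position: [0.6501, 0.1829, 0.0098]
ee_rot: [0.001, -0.023, 1.0, 0.0]
contact_force: [-0.3, -0.2, -0.8]
width: 0.0365
gripper_force: 40.0
```

Request:
send_rows --xyz '[[0,0,-0.001],[0,0,-0.001],[0,0,0]]' --delta_rot '[[0,0,0],[0,0,0],[0,0,0]]'

```text
clock: 5.85
position: [0.6499, 0.1829, 0.0078]
ee_rot: [0.001, -0.023, 1.0, 0.0]
contact_force: [-1.9, -1.1, 4.6]
width: 0.0369
gripper_force: 40.8
```

Contact with the floor. Release and rise.

Request:
send_rows --xyz '[[0,0,0],[0,0,0],[0,0,0],[0,0,0],[0,0,0.01],[0,0,0.025],[0,0,0.03],[-0.01,-0.01,0.03],[-0.03,-0.03,0],[-0.03,-0.03,0],[-0.03,-0.03,0],[-0.03,-0.03,0]]' --delta_rot '[[0,0,0],[0,0,0],[0,0,0],[0,0,0],[0,0,0],[0,0,0],[0,0,0],[0,0,0],[0,0,-8.5],[0,0,-8.5],[0,0,-8.5],[0,0,-8.5]]' --gripper 0.06

```text
clock: 7.05
position: [0.5184, 0.0519, 0.1027]
ee_rot: [0.001, 0.273, 0.962, 0.0]
contact_force: [0.2, -1.1, 1.2]
width: 0.06
gripper_force: 0.0
```

Request:
send_rows --xyz '[[-0.012,-0.008,0],[-0.012,-0.008,0],[-0.012,-0.008,0],[-0.012,-0.008,0],[-0.012,-0.008,0],[-0.012,-0.008,0],[-0.012,-0.008,-0.01],[-0.006,-0.002,-0.01],[0,0,-0.02],[0,0,-0.01],[0,0,0],[0,0,0]]' --delta_rot '[[0,0,-7.9],[0,0,-7.9],[0,0,-7.9],[0,0,-7.9],[0,0,-7.9],[0,0,-7.9],[0,0,-7.9],[0,0,-7.9],[0,0,-7.9],[0,0,0],[0,0,0],[0,0,0]]' --gripper 0.065

```text
clock: 8.25
position: [0.43, -0.0052, 0.0522]
ee_rot: [0.0, 0.779, 0.627, 0.0]
contact_force: [1.1, -0.1, 0.3]
width: 0.0651
gripper_force: 0.0
```

```bash
python3 - <<'E'
from h import *
d=get("side"); c=d["color"][180:310,180:400]; cv2.imwrite("pics/s2.png",cv2.resize(c[:,:,::-1],None,fx=3.5,fy=3.5,interpolation=cv2.INTER_CUBIC))
E
```

```text
(no output)
```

View pics/s2.png

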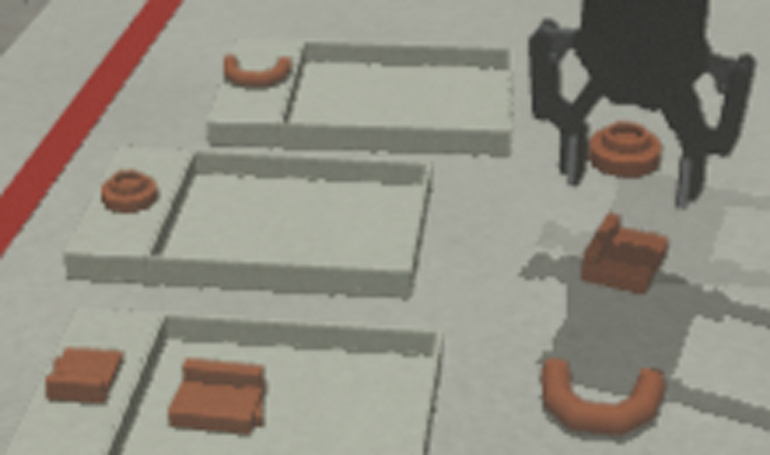

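The first tile lies flat at (218,395) in the crop, flange up. The gripper is above the second tile at (625,255).

Request:
send_rows --xyz '[[-0.001,0,-0.02],[0,0,-0.015],[0,0,-0.008],[0,0,-0.003],[0,0,-0.001],[0,0,0]]' --delta_rot '[[0,0,0],[0,0,0],[0,0,0],[0,0,0],[0,0,0],[0,0,0]]'

```text
clock: 8.9
position: [0.429, -0.0053, 0.0052]
ee_rot: [0.0, 0.78, 0.626, 0.0]
contact_force: [-0.6, -0.7, 0.1]
width: 0.0648
gripper_force: 0.0
```

Request:
send_rows --xyz '[[0,0,0],[0,0,0],[0,0,0],[0,0,0],[0,0,0],[0,0,0],[0,0,0],[0,0,0]]' --delta_rot '[[0,0,0],[0,0,0],[0,0,0],[0,0,0],[0,0,0],[0,0,0],[0,0,0],[0,0,0]]' --gripper 0.0

```text
clock: 9.7
position: [0.4291, -0.0053, 0.0056]
ee_rot: [0.001, 0.78, 0.626, 0.001]
contact_force: [0.4, 0.0, 5.0]
width: 0.0429
gripper_force: 40.2
```

Request:
send_rows --xyz '[[0,0,0.01],[0,0,0.025],[0,0,0.03],[0.016,0.02,0.01],[0.016,0.02,0],[0.016,0.02,0],[0.016,0.02,0],[0.016,0.02,0],[0.016,0.02,0],[0.016,0.02,0],[0.016,0.023,0],[0.016,0.02,0]]' --delta_rot '[[0,0,0],[0,0,0],[0,0,0],[0,0,-8.25],[0,0,-8.25],[0,0,-8.25],[0,0,-8.25],[0,0,-8.25],[0,0,-8.25],[0,0,-8.25],[0,0,-8.25],[0,0,-8.25]]'

```text
clock: 10.9
position: [0.5727, 0.1789, 0.0803]
ee_rot: [0.0, 1.0, 0.026, -0.0]
contact_force: [0.5, 0.1, -1.0]
width: 0.0428
gripper_force: 41.1
```

Request:
send_rows --xyz '[[0,0,0],[0,0,-0.02],[0,0,-0.025],[0,0,-0.015],[0,0,-0.006],[0,0,-0.002],[0,0,0],[0,0,0]]' --delta_rot '[[0,0,0],[0,0,0],[0,0,0],[0,0,0],[0,0,0],[0,0,0],[0,0,0],[0,0,0]]'

```text
clock: 11.7
position: [0.5731, 0.1778, 0.0128]
ee_rot: [-0.0, 1.0, 0.029, 0.001]
contact_force: [0.7, 0.0, -0.9]
width: 0.0424
gripper_force: 41.2
```

Request:
send_rows --xyz '[[0,0,-0.002],[0,0,-0.001],[0,0,-0.001],[0,0,0]]' --delta_rot '[[0,0,0],[0,0,0],[0,0,0],[0,0,0]]'

```text
clock: 12.1
position: [0.5727, 0.1778, 0.0087]
ee_rot: [0.0, 1.0, 0.029, 0.0]
contact_force: [-1.2, -0.1, 4.8]
width: 0.0428
gripper_force: 42.2
```

Request:
send_rows --xyz '[[0,0,0],[0,0,0],[0,0,0],[0,0,0],[0,0,0.01],[0,0,0.025],[0,0,0.03],[-0.02,0,0.01],[-0.03,-0.004,0],[-0.03,-0.004,0],[-0.03,-0.004,0],[-0.028,-0.003,0]]' --delta_rot '[[0,0,0],[0,0,0],[0,0,0],[0,0,0],[0,0,0],[0,0,0],[0,0,0],[0,0,-1.3],[0,0,-1],[0,0,-1],[0,0,-1],[0,0,-1]]' --gripper 0.062

```text
clock: 13.3
position: [0.4332, 0.1626, 0.0835]
ee_rot: [-0.0, 1.0, -0.018, 0.0]
contact_force: [0.9, -0.1, 0.4]
width: 0.062
gripper_force: 0.0
```

Request:
send_rows --xyz '[[0,0,-0.02],[0,0,-0.02],[0,0,0],[0,0,0]]' --delta_rot '[[0,0,0],[0,0,0],[0,0,0],[0,0,0]]' --gripper 0.036

```text
clock: 13.7
position: [0.4348, 0.1628, 0.0434]
ee_rot: [0.0, 1.0, -0.018, 0.0]
contact_force: [-0.4, 0.6, 0.5]
width: 0.0359
gripper_force: 0.0
```

```bash
python3 - <<'E'
from h import *
d=get("side"); c=d["color"][230:370,180:400]; cv2.imwrite("pics/s3.png",cv2.resize(c[:,:,::-1],None,fx=3.5,fy=3.5,interpolation=cv2.INTER_CUBIC))
E
```

```text
(no output)
```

View pics/s3.png

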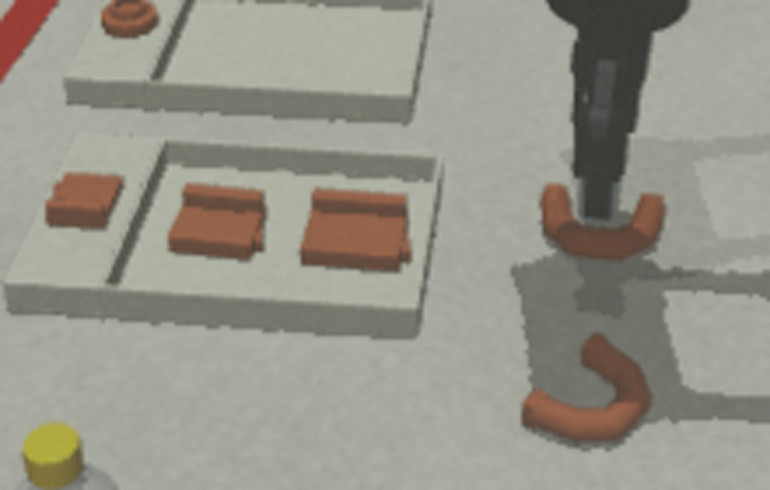

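Both tiles are flat and side by side at (218,225) and (355,232). The gripper is centred over the near handle's crest at (603,225).

Request:
send_rows --xyz '[[0,0,-0.015],[0,0,-0.01],[0,0,-0.008],[0,0,-0.004],[0,0,-0.0015],[0,0,0]]' --delta_rot '[[0,0,0],[0,0,0],[0,0,0],[0,0,0],[0,0,0],[0,0,0]]'

```text
clock: 14.35
position: [0.4345, 0.1628, 0.0043]
ee_rot: [0.0, 1.0, -0.018, -0.0]
contact_force: [-0.3, -0.5, -0.5]
width: 0.036
gripper_force: 0.0
```

Request:
send_rows --xyz '[[0,0,0],[0,0,0],[0,0,0],[0,0,0],[0,0,0],[0,0,0],[0,0,0]]' --delta_rot '[[0,0,0],[0,0,0],[0,0,0],[0,0,0],[0,0,0],[0,0,0],[0,0,0]]' --gripper 0.0

```text
clock: 15.05
position: [0.4349, 0.1633, 0.0048]
ee_rot: [-0.0, 1.0, -0.018, 0.001]
contact_force: [-1.2, 3.5, 6.2]
width: 0.0166
gripper_force: 36.5
```

Request:
send_rows --xyz '[[0,0,0.01],[0,0,0.025],[0,0,0.03],[0.01,-0.02,0.01],[0.017,-0.03,0],[0.017,-0.03,0],[0.017,-0.03,0],[0.017,-0.03,0],[0.017,-0.03,0],[0.017,-0.03,0],[0.017,-0.03,0],[0.017,-0.03,0]]' --delta_rot '[[0,0,0],[0,0,0],[0,0,0],[0,0,7],[0,0,7.5],[0,0,7.5],[0,0,7.5],[0,0,7.5],[0,0,7.5],[0,0,7.5],[0,0,7.5],[0,0,7.5]]'

```text
clock: 16.25
position: [0.5803, -0.099, 0.0794]
ee_rot: [-0.0, 0.842, 0.539, -0.001]
contact_force: [0.4, -0.1, 0.2]
width: 0.0167
gripper_force: 43.9
```

Request:
send_rows --xyz '[[0.017,-0.03,0],[0.017,-0.03,0],[0.017,-0.034,0],[0,0,0],[0,0,-0.02],[0,0,-0.025],[0,0,-0.015],[0,0,-0.005],[0,0,0],[0,0,0]]' --delta_rot '[[0,0,7.5],[0,0,7.5],[0,0,7.5],[0,0,7],[0,0,0],[0,0,0],[0,0,0],[0,0,0],[0,0,0],[0,0,0]]'

```text
clock: 17.25
position: [0.6319, -0.1916, 0.0151]
ee_rot: [0.001, 0.679, 0.734, 0.0]
contact_force: [0.5, -0.6, 0.0]
width: 0.0165
gripper_force: 44.0
```

Request:
send_rows --xyz '[[0,0,-0.003],[0,0,-0.002],[0,0,-0.001],[0,0,0],[0,0,0]]' --delta_rot '[[0,0,0],[0,0,0],[0,0,0],[0,0,0],[0,0,0]]'

```text
clock: 17.75
position: [0.6315, -0.1912, 0.0084]
ee_rot: [0.0, 0.679, 0.734, 0.0]
contact_force: [0.5, 0.3, 0.1]
width: 0.0163
gripper_force: 44.0
```

Request:
send_rows --xyz '[[0,0,-0.001],[0,0,0],[0,0,0]]' --delta_rot '[[0,0,0],[0,0,0],[0,0,0]]'

```text
clock: 18.05
position: [0.6316, -0.1913, 0.0079]
ee_rot: [0.0, 0.679, 0.734, 0.0]
contact_force: [-1.6, 0.6, 4.5]
width: 0.0167
gripper_force: 44.4
```

Request:
send_rows --xyz '[[0,0,0],[0,0,0],[0,0,0],[0,0,0.01],[0,0,0.025],[0,0,0.03],[0,0.01,0.015],[-0.014,0.03,0],[-0.014,0.03,0],[-0.014,0.03,0],[-0.014,0.03,0],[-0.014,0.03,0]]' --delta_rot '[[0,0,0],[0,0,0],[0,0,0],[0,0,0],[0,0,0],[0,0,0],[0,0,0],[0,0,-4],[0,0,-4],[0,0,-4],[0,0,-4],[0,0,-4]]' --gripper 0.032

```text
clock: 19.25
position: [0.5604, -0.0294, 0.0875]
ee_rot: [-0.0, 0.797, 0.604, 0.0]
contact_force: [0.3, 0.1, -0.2]
width: 0.0319
gripper_force: 0.0
```

Request:
send_rows --xyz '[[-0.015,0.034,0],[-0.015,0.034,0],[-0.015,0.034,0],[-0.015,0.034,0],[-0.015,0.034,0],[-0.015,0.034,0],[-0.015,0.034,0],[-0.015,0.034,0],[-0.015,0.034,-0.01],[-0.014,0.015,-0.02],[0,0,-0.015],[0,0,0]]' --delta_rot '[[0,0,-4],[0,0,-4],[0,0,-4],[0,0,-2.2],[0,0,0],[0,0,0],[0,0,0],[0,0,0],[0,0,0],[0,0,0],[0,0,0],[0,0,0]]' --gripper 0.034

```text
clock: 20.45
position: [0.4098, 0.2899, 0.0408]
ee_rot: [-0.0, 0.864, 0.503, -0.002]
contact_force: [-0.7, 0.0, 0.4]
width: 0.034
gripper_force: 0.0
```

```bash
python3 - <<'E'
from h import *
d=get("side"); c=d["color"][180:380,180:400]; cv2.imwrite("pics/s4.png",cv2.resize(c[:,:,::-1],None,fx=3,fy=3,interpolation=cv2.INTER_CUBIC))
E
```

```text
(no output)
```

View pics/s4.png

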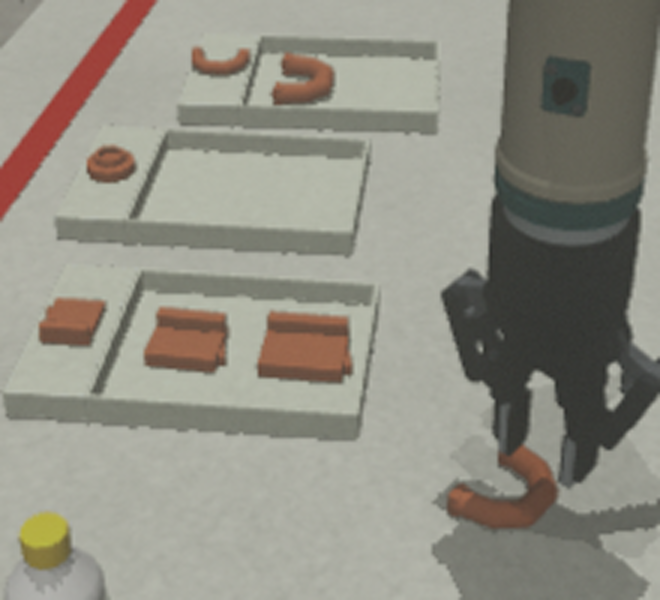

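The first handle is flat at (303,78), with its crest towards the robot. Correct x by 3 mm and descend on the last handle.

Request:
send_rows --xyz '[[0.003,0,-0.012],[0,0,-0.01],[0,0,-0.008],[0,0,-0.005],[0,0,-0.001],[0,0,0]]' --delta_rot '[[0,0,0],[0,0,0],[0,0,0],[0,0,0],[0,0,0],[0,0,0]]'

```text
clock: 21.1
position: [0.4155, 0.2896, 0.0061]
ee_rot: [0.0, 0.865, 0.502, -0.0]
contact_force: [-0.2, 0.1, 0.4]
width: 0.0341
gripper_force: 0.0
```

Request:
send_rows --xyz '[[0,0,0],[0,0,0],[0,0,0],[0,0,0],[0,0,0],[0,0,0],[0,0,0]]' --delta_rot '[[0,0,0],[0,0,0],[0,0,0],[0,0,0],[0,0,0],[0,0,0],[0,0,0]]' --gripper 0.0

```text
clock: 21.8
position: [0.4152, 0.2899, 0.0067]
ee_rot: [-0.0, 0.865, 0.502, -0.0]
contact_force: [-2.8, -0.2, 6.0]
width: 0.0148
gripper_force: 39.6
```

Request:
send_rows --xyz '[[0,0,0.01],[0,0,0.025],[0,0,0.03],[0.005,-0.015,0.01],[0.009,-0.032,0],[0.009,-0.032,0],[0.009,-0.032,0],[0.009,-0.032,0],[0.009,-0.032,0],[0.009,-0.032,0],[0.009,-0.032,0],[0.009,-0.032,0]]' --delta_rot '[[0,0,0],[0,0,0],[0,0,0],[0,0,0],[0,0,4],[0,0,4],[0,0,4],[0,0,4],[0,0,4],[0,0,4],[0,0,4],[0,0,4]]'

```text
clock: 23.0
position: [0.4932, 0.0171, 0.0819]
ee_rot: [0.001, 0.692, 0.722, 0.0]
contact_force: [0.5, 0.3, 0.6]
width: 0.0149
gripper_force: 39.3
```

Request:
send_rows --xyz '[[0.01,-0.032,0],[0.01,-0.032,0],[0.01,-0.032,0],[0.01,-0.032,0],[0.01,-0.032,0],[0.01,-0.032,0],[0.01,-0.024,0],[0,0,0],[0,0,0]]' --delta_rot '[[0,0,2.2],[0,0,0],[0,0,0],[0,0,0],[0,0,0],[0,0,0],[0,0,0],[0,0,0],[0,0,0]]'

```text
clock: 23.9
position: [0.5623, -0.1977, 0.0813]
ee_rot: [-0.0, 0.679, 0.734, 0.0]
contact_force: [-0.3, 0.4, -1.9]
width: 0.0149
gripper_force: 39.3
```

Request:
send_rows --xyz '[[0,0,-0.02],[0,0,-0.025],[0,0,-0.015],[0,0,-0.006],[0,0,-0.003],[0,0,-0.001],[0,0,0],[0,0,0]]' --delta_rot '[[0,0,0],[0,0,0],[0,0,0],[0,0,0],[0,0,0],[0,0,0],[0,0,0],[0,0,0]]'

```text
clock: 24.7
position: [0.563, -0.1974, 0.0121]
ee_rot: [0.001, 0.679, 0.734, 0.0]
contact_force: [0.5, 0.3, 0.0]
width: 0.0151
gripper_force: 39.3
```

Request:
send_rows --xyz '[[0,0,-0.001],[0,0,0],[0,0,0]]' --delta_rot '[[0,0,0],[0,0,0],[0,0,0]]'

```text
clock: 25.0
position: [0.5625, -0.1973, 0.0105]
ee_rot: [0.0, 0.679, 0.734, 0.0]
contact_force: [0.5, 0.1, -0.9]
width: 0.0148
gripper_force: 39.3
```

Request:
send_rows --xyz '[[0,0,-0.001],[0,0,0],[0,0,0]]' --delta_rot '[[0,0,0],[0,0,0],[0,0,0]]'

```text
clock: 25.3
position: [0.5626, -0.1973, 0.0098]
ee_rot: [0.0, 0.679, 0.734, 0.0]
contact_force: [-0.8, 1.3, 4.2]
width: 0.0151
gripper_force: 39.7
```

Request:
send_rows --xyz '[[0,0,0],[0,0,0],[0,0,0],[0,0,0.01],[0,0,0.025],[0,0,0.03],[-0.01,0.004,0.01],[-0.03,0.01,0],[-0.03,0.015,0],[-0.03,0.015,0],[-0.0255,0.01,0],[0,0,0]]' --delta_rot '[[0,0,0],[0,0,0],[0,0,0],[0,0,0],[0,0,0],[0,0,0],[0,0,0],[0,0,0],[0,0,0],[0,0,0],[0,0,0],[0,0,0]]' --gripper 0.027

```text
clock: 26.5
position: [0.4311, -0.1402, 0.0836]
ee_rot: [-0.003, 0.679, 0.734, -0.001]
contact_force: [-0.1, 0.2, 0.1]
width: 0.027
gripper_force: 0.0
```

Request:
send_rows --xyz '[[0,0,0],[0,0,0],[0,0,-0.02],[0,0,-0.025],[0,0,-0.015],[0,0,-0.01],[0,0,-0.006],[0,0,0],[0,0,0]]' --delta_rot '[[0,0,0],[0,0,0],[0,0,0],[0,0,0],[0,0,0],[0,0,0],[0,0,0],[0,0,0],[0,0,0]]' --gripper 0.07

```text
clock: 27.4
position: [0.4376, -0.1435, 0.0086]
ee_rot: [0.0, 0.679, 0.734, 0.0]
contact_force: [0.9, 0.9, 0.5]
width: 0.0697
gripper_force: 0.0
```

Request:
send_rows --xyz '[[0,0,-0.003],[0,0,-0.003],[0,0,0]]' --delta_rot '[[0,0,0],[0,0,0],[0,0,0]]'

```text
clock: 27.7
position: [0.4368, -0.1432, 0.0023]
ee_rot: [0.0, 0.679, 0.734, 0.0]
contact_force: [0.1, 0.2, -0.2]
width: 0.0699
gripper_force: 0.0
```

Request:
send_rows --xyz '[[0,0,0],[0,0,0],[0,0,0],[0,0,0],[0,0,0],[0,0,0],[0,0,0],[0,0,0]]' --delta_rot '[[0,0,0],[0,0,0],[0,0,0],[0,0,0],[0,0,0],[0,0,0],[0,0,0],[0,0,0]]' --gripper 0.0

```text
clock: 28.5
position: [0.4371, -0.1433, 0.0029]
ee_rot: [0.0, 0.679, 0.734, 0.0]
contact_force: [-1.8, 0.1, 5.1]
width: 0.0513
gripper_force: 40.9
```

Request:
send_rows --xyz '[[0,0,0.005],[0,0,0.01],[0,0,0.01],[0,0,0]]' --delta_rot '[[0,0,0],[0,0,0],[0,0,0],[0,0,0]]'

```text
clock: 28.9
position: [0.4382, -0.1438, 0.029]
ee_rot: [0.002, 0.679, 0.734, 0.001]
contact_force: [0.5, -0.2, -0.0]
width: 0.0506
gripper_force: 41.9
```

```bash
python3 - <<'E'
from h import *
d=get("side"); c=d["color"][150:310,220:420]; cv2.imwrite("pics/s5.png",cv2.resize(c[:,:,::-1],None,fx=3.5,fy=3.5,interpolation=cv2.INTER_CUBIC))
E
```

View pics/s5.png

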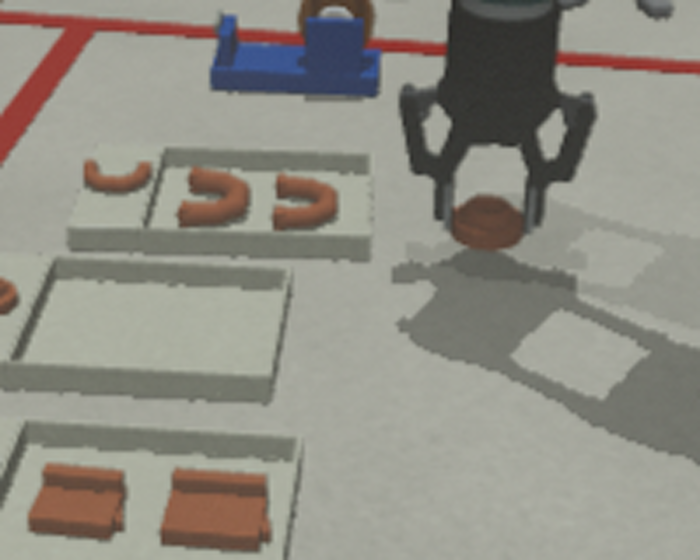

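Both handles are placed at (215,197) and (305,200). The pot base (488,222) hangs from the very finger tips, so set it back down and grip it lower.

Request:
send_rows --xyz '[[0,0,-0.01],[0,0,-0.01],[0,0,-0.004],[0,0,-0.001],[0,0,0],[0,0,0]]' --delta_rot '[[0,0,0],[0,0,0],[0,0,0],[0,0,0],[0,0,0],[0,0,0]]'

```text
clock: 29.55
position: [0.4358, -0.1427, 0.0028]
ee_rot: [-0.001, 0.679, 0.734, -0.0]
contact_force: [-4.2, 2.9, 17.8]
width: 0.0511
gripper_force: 43.8
```

Request:
send_rows --xyz '[[0,0,0],[0,0,0],[0,0,-0.002],[0,0,-0.002],[0,0,0]]' --delta_rot '[[0,0,0],[0,0,0],[0,0,0],[0,0,0],[0,0,0]]' --gripper 0.062

```text
clock: 30.05
position: [0.4365, -0.143, -0.0024]
ee_rot: [-0.001, 0.679, 0.734, -0.0]
contact_force: [-0.4, -0.0, 0.1]
width: 0.0622
gripper_force: 0.0
```

Request:
send_rows --xyz '[[0,0,0],[0,0,0],[0,0,0],[0,0,0],[0,0,0],[0,0,0]]' --delta_rot '[[0,0,0],[0,0,0],[0,0,0],[0,0,0],[0,0,0],[0,0,0]]' --gripper 0.0

```text
clock: 30.65
position: [0.4369, -0.1432, -0.0016]
ee_rot: [-0.0, 0.679, 0.734, -0.0]
contact_force: [-1.6, 0.9, 3.5]
width: 0.0517
gripper_force: 42.0
```

Request:
send_rows --xyz '[[0,0,0.005],[0,0,0.01],[0,0,0.01],[0,0,0],[0,0,0]]' --delta_rot '[[0,0,0],[0,0,0],[0,0,0],[0,0,0],[0,0,0]]'

```text
clock: 31.15
position: [0.4374, -0.1434, 0.0239]
ee_rot: [0.001, 0.679, 0.734, 0.0]
contact_force: [-0.1, 0.9, 0.1]
width: 0.0519
gripper_force: 41.9
```

```bash
python3 - <<'E'
from h import *
d=get("side"); c=d["color"][170:250,320:420]; cv2.imwrite("pics/s6.png",cv2.resize(c[:,:,::-1],None,fx=6,fy=6,interpolation=cv2.INTER_CUBIC))
E
```

```text
(no output)
```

View pics/s6.png

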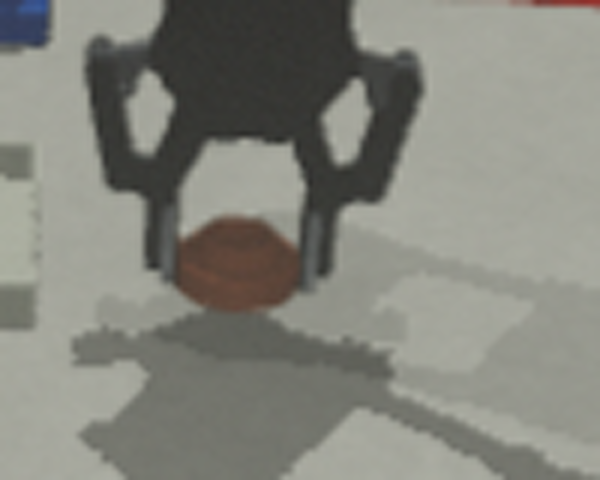

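The grip is now lower and the width is steady. Carry it to the bases tray.

Request:
send_rows --xyz '[[0,0,0.02],[0,0,0.025],[0.01,0.006,0.01],[0.02,0.013,0],[0.022,0.014,0],[0.022,0.014,0],[0.022,0.014,0],[0.022,0.014,0],[0.022,0.014,0],[0.022,0.014,0],[0.022,0.015,0],[0.022,0.015,0]]' --delta_rot '[[0,0,0],[0,0,0],[0,0,0],[0,0,0],[0,0,0],[0,0,0],[0,0,0],[0,0,0],[0,0,0],[0,0,0],[0,0,0],[0,0,0]]'

```text
clock: 32.4
position: [0.6433, -0.0095, 0.0775]
ee_rot: [-0.001, 0.679, 0.734, -0.0]
contact_force: [0.3, -1.2, 0.1]
width: 0.0515
gripper_force: 42.1
```

Request:
send_rows --xyz '[[0.002,0.002,0],[0,0,0],[0,0,-0.02],[0,0,-0.025],[0,0,-0.015],[0,0,-0.01],[0,0,0],[0,0,0]]' --delta_rot '[[0,0,0],[0,0,0],[0,0,0],[0,0,0],[0,0,0],[0,0,0],[0,0,0],[0,0,0]]'

```text
clock: 33.2
position: [0.6449, -0.0086, 0.0087]
ee_rot: [0.0, 0.679, 0.734, 0.0]
contact_force: [0.7, -0.4, -0.2]
width: 0.0514
gripper_force: 42.1
```

Request:
send_rows --xyz '[[0,0,-0.002],[0,0,-0.002],[0,0,-0.001],[0,0,0],[0,0,0]]' --delta_rot '[[0,0,0],[0,0,0],[0,0,0],[0,0,0],[0,0,0]]'

```text
clock: 33.7
position: [0.645, -0.0082, 0.0034]
ee_rot: [0.0, 0.679, 0.734, 0.0]
contact_force: [-0.4, 0.3, -0.9]
width: 0.0512
gripper_force: 42.1
```

Request:
send_rows --xyz '[[0,0,-0.001],[0,0,0],[0,0,0]]' --delta_rot '[[0,0,0],[0,0,0],[0,0,0]]'

```text
clock: 34.0
position: [0.6449, -0.0082, 0.0023]
ee_rot: [-0.0, 0.679, 0.734, -0.0]
contact_force: [0.0, -0.3, -0.2]
width: 0.0517
gripper_force: 42.1
```

Request:
send_rows --xyz '[[0,0,-0.001],[0,0,0],[0,0,0]]' --delta_rot '[[0,0,0],[0,0,0],[0,0,0]]'

```text
clock: 34.3
position: [0.6451, -0.0082, 0.0015]
ee_rot: [0.0, 0.679, 0.734, 0.0]
contact_force: [-0.9, -0.1, 1.4]
width: 0.0516
gripper_force: 42.2
```

Contact. Release, rise and retreat for a final look.

Request:
send_rows --xyz '[[0,0,0],[0,0,0],[0,0,0],[0,0,0.01],[0,0,0.02],[0,0,0.03],[-0.01,0,0.03],[-0.035,-0.01,0.03],[-0.035,-0.01,0.03],[-0.035,-0.01,0.02],[-0.035,-0.01,0],[-0.035,-0.01,0]]' --delta_rot '[[0,0,0],[0,0,0],[0,0,0],[0,0,0],[0,0,0],[0,0,0],[0,0,0],[0,0,0],[0,0,0],[0,0,0],[0,0,0],[0,0,0]]' --gripper 0.064

```text
clock: 35.5
position: [0.4591, -0.0586, 0.173]
ee_rot: [0.002, 0.679, 0.734, 0.001]
contact_force: [0.6, -0.7, -0.4]
width: 0.064
gripper_force: 0.0
```

Request:
send_rows --xyz '[[-0.03,-0.03,0],[-0.03,-0.03,0],[-0.03,-0.03,0],[-0.02,-0.03,0],[0,-0.03,0],[0,-0.03,0],[0,0,0],[0,0,0]]' --delta_rot '[[0,0,0],[0,0,0],[0,0,0],[0,0,0],[0,0,0],[0,0,0],[0,0,0],[0,0,0]]'

```text
clock: 36.3
position: [0.3497, -0.2385, 0.1718]
ee_rot: [0.0, 0.68, 0.734, 0.0]
contact_force: [0.7, 0.6, 0.2]
width: 0.064
gripper_force: 0.0
```

```bash
python3 - <<'E'
from ray import *
d=get("top")
for c in masks(d):
    w=ray(d,c[:,0],0.014)*1000; r=cv2.minAreaRect(w.astype(np.float32)); print(np.round(r[0]),np.round(r[1]))
s=get("side"); a=cv2.resize(d["color"][100:300,180:460],None,fx=2,fy=2); b=cv2.resize(s["color"][150:350,160:440],None,fx=2,fy=2)
b=cv2.resize(s["color"][140:340,160:360],(400,400))
cv2.imwrite("pics/f.png",cv2.resize(np.hstack([a[:,:400*1+160],b]),None,fx=.83,fy=.83)[:,:,::-1])
E
```

```text
[570. 179.] [61. 42.]
[ 578. -194.] [47. 64.]
[645.  -8.] [49. 53.]
[ 647. -189.] [48. 70.]
[648. 184.] [52. 37.]
[729. 194.] [34. 40.]
[ 728. -185.] [52. 33.]
[768.  -1.] [33. 34.]
```

View pics/f.png

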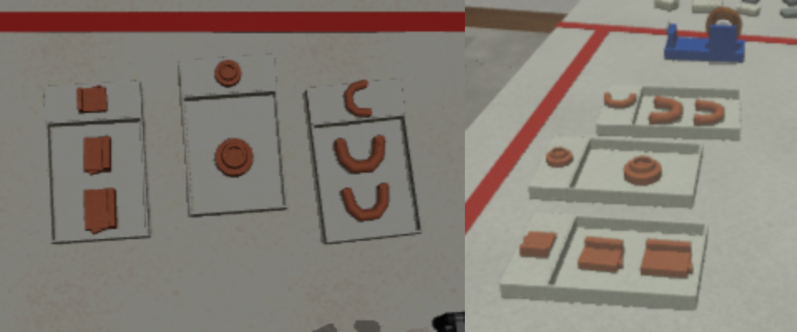

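The final picture shows every piece flat in its own tray and well inside the limits: tiles at (97,155) and (99,210), base at (233,157), handles at (360,155) and (365,203).

```bash
python3 -c "
from rig import order
print(order.sign_off())"
```

```text
the job is handed in; nothing more can be done
None
```

All five pieces were set down flat in their matching trays and the job was handed in after about 36 s of robot time; the last pictures show them side by side and the right way up, but sign-off gave back no verdict.

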